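# Turn the row of zested fruit round into the juicing rack

## Robot

A 7-joint arm with a two-finger parallel gripper is mounted at the origin on the work surface. World frame = base frame: x ahead of the robot, y to its left, z up, the work surface at z = 0. Lengths are in m, angles in rad, forces in N, time in s.
With the tool pointing down it reaches from about 0.35 to 0.9 m from the base axis. Payload 19.9 kg.
Tool frame: the origin (TCP) lies midway between the tips of the shut fingers; the grasp point (between the pads) lies 19 mm behind it; z points along the fingers, y is the direction in which the jaws open and shut (so a half turn about z gives the same grasp; the last joint's range is limited). The gripper opens to 94 mm and grips with 3 to 60 N. Pads are 16 mm wide; open, the fingers measure 119 mm over their backs; the gripper's body (75 mm by 177 mm) begins 78 mm behind the grasp point.
Start: joints at [-1.145, 0.417, -0.01, 1.614, 0.005, 1.111, -0.053], TCP at [0.281, 0.558, 0.205] pointing down, gripper open.
Joint ranges: [-2.81, 2.81], [-0.39, 2.02], [-1.27, 1.25], [0.06, 2.57], [-1.19, 4.33], [0.19, 2], [-2.82, 2.82]. Speed limits (rad/s): [1.89, 1.89, 2.39, 2.39, 3.01, 3.01, 3.01].

## Interface

Orientations are given as a rotation vector (axis times angle).
In Python, from bench import arm, eyes gives the robot as it stands.
- The arm moves only by the tool apply_moves, never from a script. Its argument "targets" is a list of rows, each a list of 7 numbers: the shift along the tool's x, y, z in cm, then the turn, a rotation vector about the tool's x, y, z in degrees, then the opening, from 0 (shut) to 1 (fully open). In form: [[x, y, z, rx, ry, rz, grip], ...]. A call has 1 to 12 rows; each row is the pose to reach, as a shift and turn from the pose measured when the call began, along the tool's axes at that moment; what a row does not reach only later rows make up. A row lasts 1/10 s, in which the tool goes at most 50 mm and 8.59 degrees, less where a joint would pass 70% of its speed; a pose out of reach is approached as far as the arm can. A call with a gripper value outside its range is refused whole. The fingers move at their own pace and stop on an object; "squeeze" is the grip in N (left out, the last holds). Time passes only in rows, so rows that repeat a pose let the fingers close. It gives the time, the measured TCP pose, the force and the opening at its end, in the units of the state.
- arm.sense(): the state, without advancing time (a new reading comes with each control period).
- eyes.get_image(name): name is "scene" or "top" or "wrist"; returns a dict with "color" (400x640x3 uint8, red, green, blue), "z_map" (400x640 float32, m along the optical axis (not along the pixel's ray), 0 where there is no reading), "fov_y" (degrees; the focal length in pixels is half the picture's height over the tangent of half this angle, whatever the lens; pixels are square), "cx", "cy" (the principal point, pixels), "D" ([k1, k2, p1, p2, k3] as OpenCV has them; the pictures are not rectified), "extrinsics" (4x4, takes a point from camera to world coordinates); the wrist camera has in their place "tool_from_camera" (4x4, takes a point from camera to tool coordinates, whose origin is the TCP and whose axes are the flange's). Camera axes: x right, y up, looking along -z (the intrinsics and any distortion apply to the point x, -y, -z); pixel columns grow to the right and rows downward; lengths in m; the calibration is good to about 2 mm. A picture is of the moment at which its call begins: read the wrist's pose just before it.
- arm.sign_off(): hands the job in, once; it reports no verdict.
The state is a dict: "t": time; "qpos": joint angles; "dq": joint speeds; "tau": joint torques, N m; "eef_pos": TCP position; "eef_rot": TCP orientation; "wrist_force": force on the tool from outside, world axes, zero at the start; "wrist_torque": the same for the moment, N m; "gripper_width": opening from 0.0 (shut) to 1.0 (fully open).
Only numpy, scipy, OpenCV 4.12 (cv2) and the standard library are available. Lean on these libraries where they do the work, as an engineer would, in place of code of your own. Each camera call takes 0.05 s, during which the arm holds its last target. There are 200 camera calls.

## Task

The four citrus fruits stand in egg cups in the order they were zested, the first one beside the blue knob on the dark board. Move them into the pale wooden rack, one in each hole, in the reverse order: the fruit nearest the blue knob of the board goes into the hole farthest from the rack's own blue knob, and so on, so that the last one zested ends beside the rack's blue knob. Leave every fruit resting in its hole.

Things in the scene. Friction and masses are not known exactly. Their poses are not given: they have to be found in the camera images.
- lime: lime, green ball with a tiny brown-green stem mark, 50 mm in diameter, 65 g give or take a third, rigid and loose; origin at the ball's centre. It starts resting in the white egg cup. Being a ball it may be gripped from any side; it also settles into a hole or cup by itself if let go 1 to 3 mm above its seat, within 5 mm of the centre.
- lemon: lemon, yellow ball with a small tip 6 mm high on top, 53 mm in diameter, 80 g give or take a third, rigid and loose; origin at the ball's centre. It starts resting in the dark grey egg cup. Being a ball it may be gripped from any side; it also settles into a hole or cup by itself if let go 1 to 3 mm above its seat, within 5 mm of the centre.
- mandarin: mandarin, bright orange ball with a tiny green stem mark, 58 mm in diameter, 90 g give or take a third, rigid and loose; origin at the ball's centre. It starts resting in the turquoise egg cup. Being a ball it may be gripped from any side; it also settles into a hole or cup by itself if let go 1 to 3 mm above its seat, within 5 mm of the centre.
- blood_orange: blood orange, dark red ball with a tiny green stem mark, 60 mm in diameter, 110 g give or take a third, rigid and loose; origin at the ball's centre. It starts resting in the pale pink egg cup. Being a ball it may be gripped from any side; it also settles into a hole or cup by itself if let go 1 to 3 mm above its seat, within 5 mm of the centre.
- cup_lime: white egg cup standing on a saucer of the same colour, holding the lime at the start; fixed to the dark wooden board. Saucer 68 mm across, 5 mm thick; cup rim 44 mm across outside, 34 mm inside, rim 33 mm above the origin (45 mm above the worktop). Origin at the centre of the saucer's underside, 12 mm above the worktop. The four cups stand in a straight row, 75 mm apart, in any order.
- cup_lemon: dark grey egg cup standing on a saucer of the same colour, holding the lemon at the start; fixed to the dark wooden board. Saucer 68 mm across, 5 mm thick; cup rim 44 mm across outside, 34 mm inside, rim 33 mm above the origin (45 mm above the worktop). Origin at the centre of the saucer's underside, 12 mm above the worktop. The four cups stand in a straight row, 75 mm apart, in any order.
- cup_mandarin: turquoise egg cup standing on a saucer of the same colour, holding the mandarin at the start; fixed to the dark wooden board. Saucer 68 mm across, 5 mm thick; cup rim 44 mm across outside, 34 mm inside, rim 33 mm above the origin (45 mm above the worktop). Origin at the centre of the saucer's underside, 12 mm above the worktop. The four cups stand in a straight row, 75 mm apart, in any order.
- cup_blood_orange: pale pink egg cup standing on a saucer of the same colour, holding the blood orange at the start; fixed to the dark wooden board. Saucer 68 mm across, 5 mm thick; cup rim 44 mm across outside, 34 mm inside, rim 33 mm above the origin (45 mm above the worktop). Origin at the centre of the saucer's underside, 12 mm above the worktop. The four cups stand in a straight row, 75 mm apart, in any order.
- start_knob: blue knob, 24 mm across, 30 mm high, fixed at either end of the dark board (a white one at the other end), in line with the cups: it marks the first cup, 42.5 mm away (the others 117.5, 192.5, 267.5 mm). Origin at its underside, 12 mm above the worktop. Board and rack lie about parallel, either one nearer the robot, 155 mm or more apart; a zester under 15 mm high lies between.
- rack: pale wooden rack, fixed, 80 mm (its x) by 344 mm (its y), top 45 mm above the worktop, with four 34 mm holes along its y at -112.5, -37.5, 37.5, 112.5 mm (x = 0). Its blue knob, 24 mm across, 30 mm high, is on top at y = +155 mm. A fruit rests on a hole's rim, its centre then 63 (lime), 65 (lemon), 68 (mandarin), 70 mm (blood orange) above the worktop. Origin under its centre, at worktop height.
Not all that is in view belongs to the job. What is shaped like the lemon but purple is not meant.

How it is judged:
By the outcome, as a careful person would: the job done as asked, in the order asked, and still so for the second after the job is handed in, with the robot touching nothing.
It also fails if it takes over 83 s, if anything falls off the work surface, if the arm or the gripper's body presses on something with over 40 N, if the wrist force passes 120 N, or if a joint passes its speed limit or range.

## Working session

There is one attempt and no reset: what is moved stays moved. The work goes in short steps, Python scripts to look and compute and a tool call to move; the robot and the scene stay as the last step left them, time stands still between calls to the robot, and variables do not carry over. Pictures are saved under pics/ and viewed, about 12 in all and at most 16, crops included, and the job is handed in when it is done.

Besides the shell and the picture viewer there is one more tool, called after "Emit:" as name([rows], argument=value, ...), one row to a line, values as JSON. apply_moves: Moves the arm, as the interface text tells. Its arguments: {"type":"object","properties":{"targets":{"type":"array"},"squeeze":{"type":"number"}},"required":["targets"]}

```bash
mkdir -p pics; cat > h.py <<'E'
import numpy as np, cv2
from scipy.spatial.transform import Rotation as R
from bench import arm, eyes
def K(im):
    f=200/np.tan(np.radians(im["fov_y"])/2)
    return np.array([[f,0,im["cx"]],[0,f,im["cy"]],[0,0,1.]])
def T(im,s=None):
    if "extrinsics" in im: return np.array(im["extrinsics"])
    M=np.eye(4); M[:3,:3]=R.from_rotvec(s["eef_rot"]).as_matrix(); M[:3,3]=s["eef_pos"]
    return M@np.array(im["tool_from_camera"])
def ray(im,uv,s=None):
    p=cv2.undistortPoints(np.array(uv,float).reshape(-1,1,2),K(im),np.array(im["D"],float)).reshape(-1,2)
    M=T(im,s); d=np.c_[p[:,0],-p[:,1],-np.ones(len(p))]@M[:3,:3].T
    return M[:3,3],d
def plane(im,uv,z,s=None):
    o,d=ray(im,uv,s); z=np.broadcast_to(z,(len(d),))
    return o+d*((z-o[2])/d[:,2])[:,None]
def save(im,n): cv2.imwrite("pics/"+n,im["color"][:,:,::-1])
E
python3 - <<'E'
from h import *
s=arm.sense(); print(s)
for n in ["scene","top"]:
    im=eyes.get_image(n); save(im,n+"0.png"); print(n,im["fov_y"],im["cx"],im["cy"],im["D"],np.round(im["extrinsics"],3).tolist())
E
```

```text
{'t': 0.0, 'qpos': array([-1.1454912 ,  0.41796353, -0.01030373,  1.61416021,  0.00469992,
        1.11070227, -0.05301528]), 'dq': array([ 0.00224962, -0.00155425, -0.00164214, -0.00108113, -0.00026091,
       -0.00046712, -0.00084458]), 'tau': array([-5.27372486e-04, -8.51226497e+01,  6.38480242e-01, -4.25980568e+01,
       -4.88630799e-02,  1.85702916e-02,  1.17622071e-04]), 'eef_pos': array([0.28111544, 0.55779325, 0.20483768]), 'eef_rot': array([-7.26581903e-01, -3.05621985e+00,  1.87610014e-03]), 'wrist_force': array([ 0.63149203, -0.33681083, -0.28525088]), 'wrist_torque': array([-0.01722191, -0.012727  , -0.00481493]), 'gripper_width': 0.9971808154387042}
scene 57.886676148719374 322.21303661531215 196.81719956069313 [-0.05643259  0.          0.          0.          0.        ] [[-0.672, -0.479, 0.565, 0.995], [0.74, -0.456, 0.494, 0.401], [0.021, 0.75, 0.661, 0.643], [0.0, 0.0, 0.0, 1.0]]
top 50.0530221263589 322.34352912826904 202.91738648465994 [-0.11178837  0.          0.          0.          0.        ] [[0.025, 0.988, -0.153, 0.404], [-0.998, 0.033, 0.046, 0.02], [0.051, 0.152, 0.987, 0.947], [0.0, 0.0, 0.0, 1.0]]
```

View pics/scene0.png

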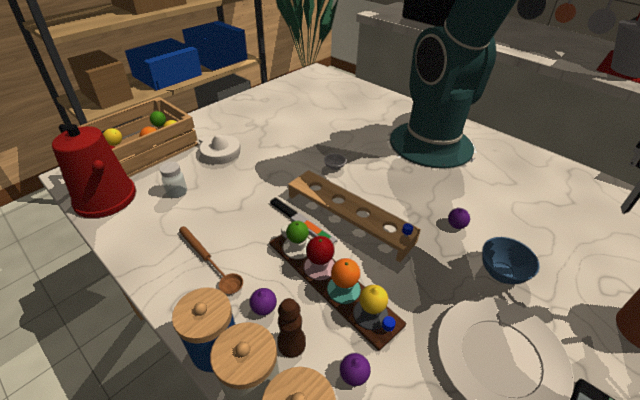

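View pics/top0.png

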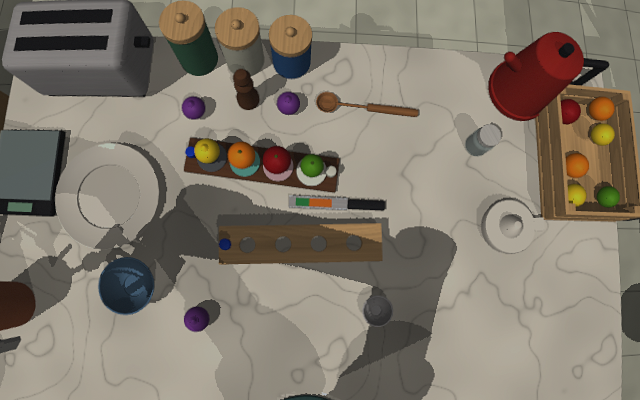

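Along the board from the blue knob (188,152 in top) come lemon (207,151), mandarin (241,155), blood orange (277,160) and lime (312,166). The rack's knob is also at the left (225,244), with holes at about (247..354, 243). I'll measure these now.

```bash
cat > m.py <<'E'
from h import *
im=eyes.get_image("top"); sc=eyes.get_image("scene")
HS={"lemon":((22,32),.065),"mandarin":((8,19),.068),"blood":((173,183),.070),"lime":((40,70),.063)}
def blob(im,lo,hi,box,smin=120,vmin=50):
    h=cv2.cvtColor(im["color"],cv2.COLOR_RGB2HSV).astype(int); H=h[...,0]
    m=((H>=lo)&(H<=hi) if hi<=180 else (H>=lo)|(H<=hi-180))&(h[...,1]>smin)&(h[...,2]>vmin)
    k=np.zeros_like(m); x0,y0,x1,y1=box; k[y0:y1,x0:x1]=1
    c,_=cv2.findContours((m&k).astype(np.uint8),cv2.RETR_EXTERNAL,cv2.CHAIN_APPROX_NONE)
    c=max(c,key=cv2.contourArea); return cv2.minEnclosingCircle(cv2.convexHull(c)),cv2.contourArea(c)
for n,lo,hi,z in [("lemon",22,32,.065),("mandarin",8,18,.068),("blood",172,184,.070),("lime",38,70,.063),("knob",110,125,.042)]:
    for I,box in ((im,(180,130,345,195)),(sc,(265,210,410,345))):
        (c,r),a=blob(I,lo,hi,box,vmin=30); print(n,np.round(c,1),round(r,1),a,np.round(plane(I,[c],z)[0],4))
for I,box in ((im,(215,230,240,260)),(sc,(395,215,425,240))):
    (c,r),a=blob(I,110,125,box,vmin=25); print("rackknob",np.round(c,1),r,a,np.round(plane(I,[c],.062)[0],4))
crop=np.hstack([]) if 0 else im["color"][210:275,210:390]
crop=cv2.resize(crop,None,fx=4,fy=4,interpolation=cv2.INTER_CUBIC)
c2=cv2.resize(sc["color"][165:265,275:430],None,fx=4,fy=4,interpolation=cv2.INTER_CUBIC)
c2=cv2.resize(c2,(720,int(c2.shape[0]*720/c2.shape[1])))
cv2.imwrite("pics/crop1.png",np.clip(np.vstack([crop,c2])[:,:,::-1].astype(float)*1.7,0,255)[:600])
print(c2.shape,crop.shape)
E
python3 m.py
```

```text
lemon [206.5 150.4] 12.8 457.5 [0.6447 0.2268 0.065 ]
lemon [373.7 299.2] 14.8 606.5 [0.647  0.2292 0.065 ]
mandarin [260. 173.] 76.2 1513.5 [0.599  0.1109 0.068 ]
mandarin [369. 230.] 44.7 1430.0 [0.5143 0.1187 0.068 ]
blood [276.2 159.3] 14.3 582.5 [0.629  0.0782 0.07  ]
blood [319.4 249.8] 14.5 573.5 [0.6314 0.0786 0.07  ]
lime [311.5 164.8] 11.6 377.0 [0.6216 0.0036 0.063 ]
lime [297.  231.4] 11.1 339.5 [0.6219 0.0037 0.063 ]
knob [191.  151.6] 5.7 67.5 [0.6471 0.2659 0.042 ]
knob [388.4 323. ] 7.4 140.5 [0.6555 0.272  0.042 ]
rackknob [224.5 244. ] 5.590270042419434 86.0 [0.449  0.1772 0.062 ]
rackknob [407.1 228.7] 5.626660346984863 76.0 [0.4475 0.1757 0.062 ]
(464, 720, 3) (260, 720, 3)[ WARN:0@3.245] global loadsave.cpp:1063 imwrite_ Unsupported depth image for selected encoder is fallbacked to CV_8U.
```

View pics/crop1.png

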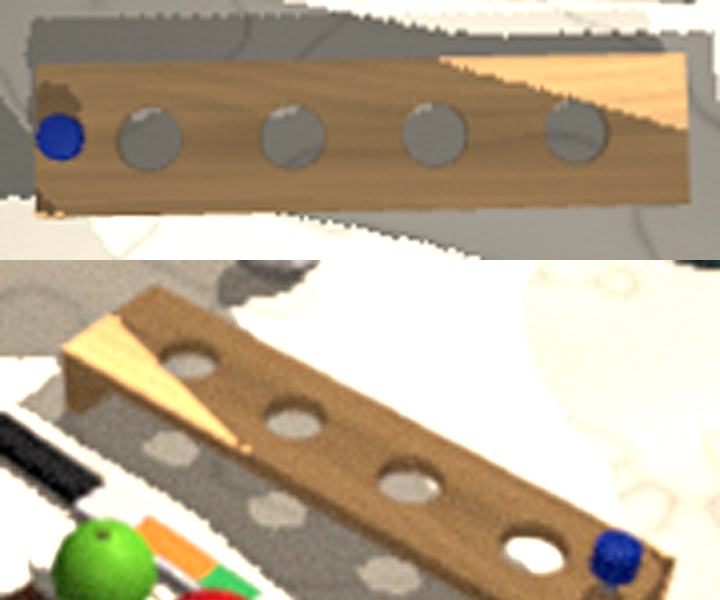

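The crop shows the four holes at (149,138), (293,137), (435,133) and (576,131), with the knob at the left. Next I'll fit both rows to lines with 75 mm pitch.

```bash
cat > f.py <<'E'
from h import *
im=eyes.get_image("top"); s=arm.sense()
px=np.array([(149,138),(293,137),(435,133),(576,131)])/4+210-.375
h=plane(im,px,.045)[:,:2]
b=np.array([[.6459,.228],[.6302,.0784],[.6218,.0037]]); bi=np.array([0,2,3])
def fit(p,i):
    d=np.polyfit(i,p,1)[0]; L=np.linalg.norm(d); d*=.075/L
    c=p.mean(0)-d*i.mean(); return c+np.arange(4)[:,None]*d,L,np.degrees(np.arctan2(-d[0],-d[1]))
H,L,a=fit(h,np.arange(4)); print("holes",h.round(4).tolist(),H.round(4).tolist(),L,a)
B,L,a=fit(b,bi); print("cups",B.round(4).tolist(),L,a)
M=R.from_rotvec(s["eef_rot"]).as_matrix(); print(M.round(3).tolist()); np.savez("pos.npz",H=H,B=B)
E
python3 f.py
```

```text
holes [[0.4511, 0.1334], [0.454, 0.0582], [0.4583, -0.0161], [0.4614, -0.0906]] [[0.4509, 0.1336], [0.4544, 0.0587], [0.458, -0.0162], [0.4615, -0.0912]] 0.07473766499233207 -2.698982338002545
cups [[0.6459, 0.2277], [0.638, 0.1531], [0.63, 0.0785], [0.622, 0.0039]] 0.07519894192970362 6.1124113756829725
[[-0.893, 0.45, -0.0], [0.45, 0.893, -0.001], [-0.0, -0.001, -1.0]]
```

Emit:
apply_moves([
  [-47.4,-13,0,0,0,63.3,1],
  [-47.4,-13,0,0,0,63.3,1],
  [-47.4,-13,0,0,0,63.3,1],
  [-47.4,-13,0,0,0,63.3,1],
  [-47.4,-13,0,0,0,63.3,1],
  [-47.4,-13,0,0,0,63.3,1],
  [-47.4,-13,0,0,0,63.3,1],
  [-47.4,-13,0,0,0,63.3,1],
  [-47.4,-13,0,0,0,63.3,1],
  [-47.4,-13,0,0,0,63.3,1],
  [-47.4,-13,0,0,0,63.3,1],
  [-47.4,-13,0,0,0,63.3,1],
], squeeze=12)

```text
t: 1.45
eef_pos: [0.6463, 0.2277, 0.2048]
eef_rot: [2.224, 2.219, -0.002]
wrist_force: [-0.1, 1.0, 0.3]
gripper_width: 0.997
```

```bash
python3 - <<'E'
from h import *
s=arm.sense(); im=eyes.get_image("wrist"); save(im,"w1.png")
print(s["eef_pos"],np.round(im["tool_from_camera"],3).tolist(),im["fov_y"])
h=cv2.cvtColor(im["color"],cv2.COLOR_RGB2HSV).astype(int)
for n,lo,hi,z in [("lemon",22,32,.065),("mandarin",8,18,.068),("blood",172,180,.07)]:
    m=((h[...,0]>=lo)&(h[...,0]<=hi)&(h[...,1]>140)&(h[...,2]>40)).astype(np.uint8)
    m=cv2.morphologyEx(m,cv2.MORPH_OPEN,np.ones((7,7)))
    c=cv2.findContours(m,0,1)[0]
    for k in sorted(c,key=cv2.contourArea)[-2:]:
        (p,r)=cv2.minEnclosingCircle(k); print(n,np.round(p),round(r),cv2.contourArea(k),plane(im,[p],z,s)[0].round(4))
t=eyes.get_image("top"); 
# obstacle heights beyond the board
v,u=np.mgrid[60:120,175:310]; d=t["z_map"][60:120,175:310].ravel()
o,D=ray(t,np.c_[u.ravel(),v.ravel()]); M=T(t); P=o+D*d[:,None]
P=P[(d>0)&(P[:,2]>.03)&(P[:,0]<.80)]
for y in np.arange(-.05,.3,.04):
    q=P[abs(P[:,1]-y)<.02]; print(round(y,2),q[:,0].min().round(3) if len(q) else '',q[:,2].max().round(3) if len(q) else '')
E
```

```text
[0.64629799 0.22769759 0.20475849] [[-0.001, 0.958, 0.288, 0.085], [1.0, 0.001, -0.001, 0.0], [-0.001, 0.288, -0.958, -0.18], [0.0, 0.0, 0.0, 1.0]] 67.96420359897279
lemon [316. 191.] 24 1692.5 [0.6461 0.2286 0.065 ]
mandarin [300. 149.] 20 513.0 [0.6289 0.2752 0.068 ]
mandarin [306. 257.] 29 1945.0 [0.6339 0.1491 0.068 ]
-0.05  
-0.01  
0.03 0.75 0.05
0.07 0.747 0.061
0.11  
0.15 0.574 0.526
0.19 0.604 0.495
0.23 0.691 0.344
0.27 0.728 0.056
```

View pics/w1.png

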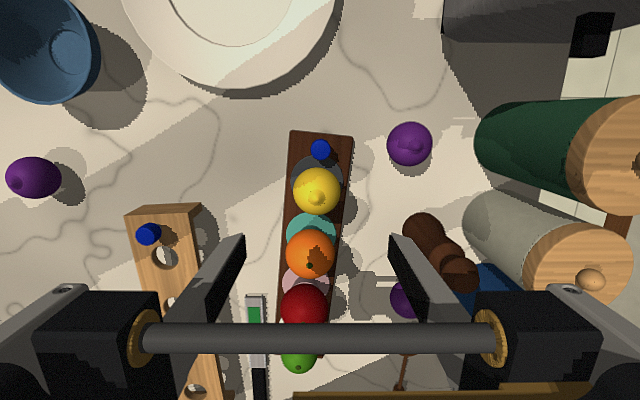

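The picture shows lemon (316,190), mandarin (308,255), blood orange (303,305) and lime (298,360) in line from the blue knob, which agrees with the fits. The pepper mill may come near the gripper body, so I'll check its clearance from the two saved views.

```bash
python3 - <<'E'
from h import *
t=eyes.get_image("top"); s=eyes.get_image("scene")
print("base", plane(t,[(247,103)],0), plane(s,[(291,350)],0))
a,d=ray(t,[(241,73)]); b,e=ray(s,[(289,303)]); d=d[0];e=e[0]
l=np.linalg.lstsq(np.c_[d,-e],b-a,rcond=None)[0]; print("top",a+d*l[0],b+e*l[1])
E
```

```text
base [[0.77949322 0.156732   0.        ]] [[0.79813013 0.16293721 0.        ]]
top [0.78929698 0.15316206 0.13646756] [0.78778027 0.15523123 0.13608569]
```

Emit:
apply_moves([
  [0,0,5,0,0,0,1],
  [0,0,10,0,0,0,1],
  [0,0,13.5,0,0,0,1],
  [0,0,15.5,0,0,0,1],
  [0,0,15.5,0,0,0,1],
  [0,0,15.5,0,0,0,0.3],
  [0,0,15.5,0,0,0,0.3],
  [0,0,15.5,0,0,0,0.3],
  [0,0,15.5,0,0,0,0.3],
  [0,0,15.5,0,0,0,0.3],
  [0,0,15.5,0,0,0,0.3],
  [0,0,15.5,0,0,0,0.3],
], squeeze=12)

```text
t: 2.85
eef_pos: [0.6456, 0.23, 0.0508]
eef_rot: [2.22, 2.222, 0.001]
wrist_force: [1.6, 0.2, 2.7]
gripper_width: 0.554
```

Emit:
apply_moves([
  [0,0,-4,0,0,0,0.3],
  [0,0,-8,0,0,0,0.3],
  [0,0,-12,0,0,0,0.3],
  [-4,-2.3,-12,0,0,0,0.3],
  [-8,-4.6,-12,0,0,0,0.3],
  [-12,-6.9,-12,0,0,0,0.3],
  [-16,-9.2,-12,0,0,0,0.3],
  [-20,-11.5,-12,0,0,0,0.3],
  [-24,-13.8,-12,0,0,0,0.3],
  [-28,-16.1,-12,0,0,0,0.3],
  [-32,-18.4,-12,0,0,0,0.3],
  [-32,-18.4,-12,0,0,0,0.3],
])

```text
t: 4.05
eef_pos: [0.459, -0.0948, 0.1708]
eef_rot: [-2.228, -2.215, -0.0]
wrist_force: [0.7, 1.4, -0.8]
gripper_width: 0.557
```

```bash
python3 - <<'E'
from h import *
s=arm.sense(); im=eyes.get_image("wrist"); save(im,"w2.png"); print(s["eef_pos"],s["t"])
H=np.load("pos.npz")["H"]; M=np.linalg.inv(T(im,s)); 
p=np.c_[H,[.045]*4]@M[:3,:3].T+M[:3,3]; p*=[1,-1,-1]
print(cv2.projectPoints(p,np.zeros(3),np.zeros(3),K(im),np.array(im["D"]))[0].round(1).tolist())
E
```

```text
[ 0.45903735 -0.09484648  0.17084773] 4.05
[[[305.1, -61.1]], [[310.3, 35.0]], [[314.8, 118.7]], [[318.7, 191.7]]]
```

View pics/w2.png

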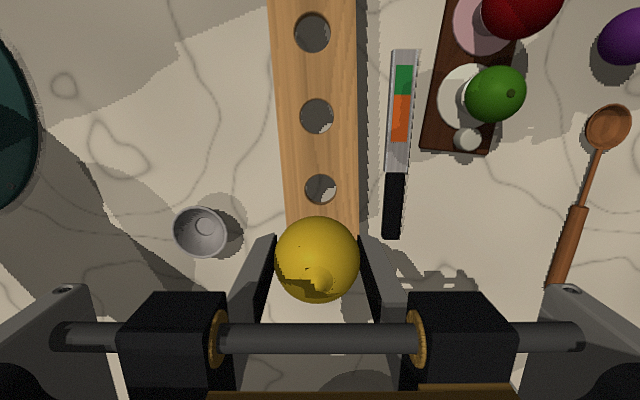

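The free holes appear at (312,33), (317,117) and (320,188). The projections of my fit are (310,35), (315,119) and (319,192), so they agree within about 2–3 mm. The lemon is held at about (317,260).

```bash
python3 - <<'E'
from h import *
s=arm.sense(); im=eyes.get_image("wrist")
print("holes",plane(im,[(312,33),(317,117),(320,188)],.045,s).round(4).tolist(),np.load("pos.npz")["H"].round(4).tolist())
for z in(.1858,): print("lemon",plane(im,[(317,260)],z,s).round(4), s["eef_pos"].round(4))
E
```

```text
holes [[0.4573, 0.0629, 0.045], [0.4616, -0.012, 0.045], [0.4646, -0.0846, 0.045]] [[0.4509, 0.1336], [0.4544, 0.0587], [0.458, -0.0162], [0.4615, -0.0912]]
lemon [[ 0.461  -0.095   0.1858]] [ 0.4606 -0.0923  0.1709]
```

Emit:
apply_moves([
  [0.4,0.1,4,0,0,0,0.3],
  [0.4,0.1,8,0,0,0,0.3],
  [0.4,0.1,10.8,0,0,0,0.3],
  [0.4,0.1,11.7,0,0,0,0.3],
  [0.4,0.1,11.8,0,0,0,0.3],
  [0.4,0.1,11.8,0,0,0,0.3],
  [0.4,0.1,11.8,0,0,0,0.3],
])

```text
t: 4.85
eef_pos: [0.4635, -0.0865, 0.054]
eef_rot: [2.221, 2.22, 0.004]
wrist_force: [-0.0, 0.7, -1.2]
gripper_width: 0.554
```

Emit:
apply_moves([
  [-0.1,-0.1,0.1,0,0,0,0.3],
  [-0.1,-0.1,0.1,0,0,0,0.3],
  [-0.1,-0.1,0.1,0,0,0,1],
  [-0.1,-0.1,0.1,0,0,0,1],
  [-0.1,-0.1,0.1,0,0,0,1],
  [-0.1,-0.1,0.1,0,0,0,1],
  [-0.1,-0.1,0.1,0,0,0,1],
  [-0.1,-0.1,-3,0,0,0,1],
  [-0.1,-0.1,-7,0,0,0,1],
  [-0.1,-0.1,-11.5,0,0,0,1],
  [-0.1,-0.1,-11.5,0,0,0,1],
])

```text
t: 5.95
eef_pos: [0.4646, -0.088, 0.1737]
eef_rot: [2.218, 2.216, 0.012]
wrist_force: [-0.6, -0.4, -0.7]
gripper_width: 1.002
```

Emit:
apply_moves([
  [3.5,2.5,0,0,0,0,1],
  [7,5,0,0,0,0,1],
  [10.5,7.5,0,0,0,0,1],
  [14,10,0,0,0,0,1],
  [17.5,12.5,0,0,0,0,1],
  [21,15,0,0,0,0,1],
  [24.1,17.3,0,0,0,0,1],
  [24.1,17.3,0,0,0,0,1],
  [24.1,17.3,0,0,0,0,1],
  [24.1,17.3,0,0,0,0,1],
])

```text
t: 6.95
eef_pos: [0.6374, 0.1517, 0.1755]
eef_rot: [2.219, 2.215, 0.011]
wrist_force: [-0.4, -1.1, 0.4]
gripper_width: 1.004
```

```bash
python3 - <<'E'
from h import *
t=eyes.get_image("scene"); s=arm.sense(); im=eyes.get_image("wrist")
cv2.imwrite("pics/a1.png",np.vstack([cv2.resize(t["color"][150:350,240:440],(480,480))[:290],cv2.resize(im["color"],(480,300))])[:,:,::-1])
print(s["eef_pos"],s["eef_rot"])
h=cv2.cvtColor(im["color"],cv2.COLOR_RGB2HSV).astype(int)
for lo,hi,z in [(4,20,.068),(170,181,.07),(38,70,.063)]:
    m=((h[...,0]>=lo)&(h[...,0]<=hi)&(h[...,1]>150)&(h[...,2]>40)).astype(np.uint8)
    m[:120]=0; m[330:]=0; m[:,:250]=0; m[:,380:]=0
    m=cv2.morphologyEx(m,cv2.MORPH_OPEN,np.ones((9,9)))
    k=max(cv2.findContours(m,0,1)[0],key=cv2.contourArea)
    p,r=cv2.minEnclosingCircle(k); print(np.round(p),round(r),cv2.contourArea(k),plane(im,[p],z,s)[0].round(4))
E
```

```text
[0.63744994 0.15161794 0.17577729] [2.21942349 2.21468768 0.01184658]
[316. 199.] 29 2535.5 [0.6383 0.153  0.068 ]Traceback (most recent call last):
  File "<stdin>", line 10, in <module>
ValueError: max() iterable argument is empty
```

View pics/a1.png

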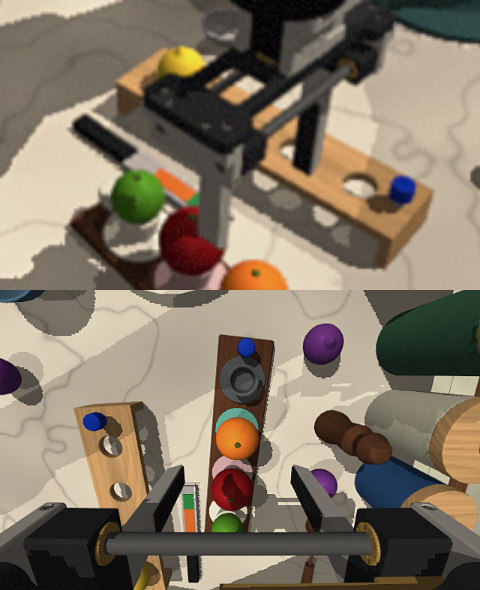

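The lemon sits in the hole farthest from the rack's knob, and the mandarin measures (0.6383, 0.1530), as fitted. Next I'll grip the mandarin.

Emit:
apply_moves([
  [0.1,0.1,5,0,0,0,1],
  [0.1,0.1,9.5,0,0,0,1],
  [0.1,0.1,12.2,0,0,0,1],
  [0.1,0.1,12.3,0,0,0,1],
  [0.1,0.1,12.3,0,0,0,1],
  [0.1,0.1,12.3,0,0,0,0.3],
  [0.1,0.1,12.3,0,0,0,0.3],
  [0.1,0.1,12.3,0,0,0,0.3],
  [0.1,0.1,12.3,0,0,0,0.3],
  [0.1,0.1,12.3,0,0,0,0.3],
  [0.1,0.1,12.3,0,0,0,0.3],
], squeeze=12)

```text
t: 8.15
eef_pos: [0.639, 0.153, 0.0532]
eef_rot: [2.22, 2.216, 0.011]
wrist_force: [-7.5, 0.4, 7.6]
gripper_width: 0.615
```

Emit:
apply_moves([
  [0,0,-4,0,0,0,0.3],
  [0,0,-8,0,0,0,0.3],
  [0,0,-11,0,0,0,0.3],
  [-2.8,-3,-11,0,0,0,0.3],
  [-5.6,-6,-11,0,0,0,0.3],
  [-8.4,-9,-11,0,0,0,0.3],
  [-11.2,-12,-11,0,0,0,0.3],
  [-14,-15,-11,0,0,0,0.3],
  [-16.8,-18,-11,0,0,0,0.3],
  [-16.8,-18,-11,0,0,0,0.3],
  [-16.8,-18,-11,0,0,0,0.3],
  [-16.8,-18,-11,0,0,0,0.3],
])

```text
t: 9.35
eef_pos: [0.4584, -0.0142, 0.1616]
eef_rot: [2.219, 2.216, 0.011]
wrist_force: [0.9, 0.8, -1.4]
gripper_width: 0.607
```

Emit:
apply_moves([
  [0,0,4,0,0,0,0.3],
  [0,0,8,0,0,0,0.3],
  [0,0,10.2,0,0,0,0.3],
  [0,0,10.6,0,0,0,0.3],
  [0,0,10.6,0,0,0,0.3],
  [0,0,10.6,0,0,0,0.3],
  [0,0,10.6,0,0,0,0.3],
])

```text
t: 10.05
eef_pos: [0.4601, -0.0137, 0.0567]
eef_rot: [2.218, 2.216, 0.014]
wrist_force: [-0.2, 0.3, -1.0]
gripper_width: 0.611
```

Emit:
apply_moves([
  [-0.1,-0.1,0.2,0,0,0,0.3],
  [-0.1,-0.1,0.2,0,0,0,0.3],
  [-0.1,-0.1,0.2,0,0,0,1],
  [-0.1,-0.1,0.2,0,0,0,1],
  [-0.1,-0.1,0.2,0,0,0,1],
  [-0.1,-0.1,0.2,0,0,0,1],
  [-0.1,-0.1,0.2,0,0,0,1],
  [-0.1,-0.1,-3,0,0,0,1],
  [-0.1,-0.1,-7,0,0,0,1],
  [-0.1,-0.1,-11.5,0,0,0,1],
  [-0.1,-0.1,-11.5,0,0,0,1],
])

```text
t: 11.15
eef_pos: [0.4603, -0.015, 0.1764]
eef_rot: [2.216, 2.213, 0.023]
wrist_force: [1.3, 0.4, -0.5]
gripper_width: 0.998
```

```bash
python3 - <<'E'
from h import *
s=arm.sense();d=R.from_rotvec(s["eef_rot"]).inv()*R.from_matrix([[0,1,0],[1,0,0],[0,0,-1]]); print(d.as_rotvec(degrees=True),s["eef_pos"])
E
```

```text
[ 1.01306455 -0.19908522 -0.06551703] [ 0.46025434 -0.01496324  0.17635416]
```

Emit:
apply_moves([
  [2,3.5,0,1,-0.2,0,1],
  [4,7,0,1,-0.2,0,1],
  [6,10.5,0,1,-0.2,0,1],
  [8,14,0,1,-0.2,0,1],
  [9.4,17,0,1,-0.2,0,1],
  [9.4,17,0,1,-0.2,0,1],
  [9.4,17,0,1,-0.2,0,1],
  [9.4,17,0,1,-0.2,0,1],
])

```text
t: 11.95
eef_pos: [0.6297, 0.0782, 0.1795]
eef_rot: [-2.224, -2.219, 0.001]
wrist_force: [-0.7, -0.3, -0.0]
gripper_width: 0.999
```

```bash
cat > b.py <<'E'
from h import *
import sys
n,lo,hi,z=sys.argv[1],*map(float,sys.argv[2:5])
t=eyes.get_image("scene"); s=arm.sense(); im=eyes.get_image("wrist")
cv2.imwrite(f"pics/{n}.png",np.vstack([cv2.resize(t["color"][150:350,240:440],(480,480))[:290],cv2.resize(im["color"],(480,300))])[:,:,::-1])
d=R.from_rotvec(s["eef_rot"]).inv()*R.from_matrix([[0,1,0],[1,0,0],[0,0,-1]])
print(s["eef_pos"].round(4),d.as_rotvec(degrees=True).round(2))
h=cv2.cvtColor(im["color"],cv2.COLOR_RGB2HSV).astype(int)
m=((h[...,0]>=lo)&(h[...,0]<=hi)&(h[...,1]>120)&(h[...,2]>30)).astype(np.uint8)
m[:120]=0; m[330:]=0; m[:,:250]=0; m[:,380:]=0
m=cv2.morphologyEx(m,cv2.MORPH_OPEN,np.ones((5,5)))
k=max(cv2.findContours(m,0,1)[0],key=cv2.contourArea)
p,r=cv2.minEnclosingCircle(k); print(np.round(p),round(r),cv2.contourArea(k),plane(im,[p],z,s)[0].round(4))
E
python3 b.py a2 168 181 .070
```

```text
[0.6297 0.0782 0.1798] [ 0.    0.   -0.11]Traceback (most recent call last):
  File "b.py", line 12, in <module>
    k=max(cv2.findContours(m,0,1)[0],key=cv2.contourArea)
ValueError: max() iterable argument is empty
```

View pics/a2.png

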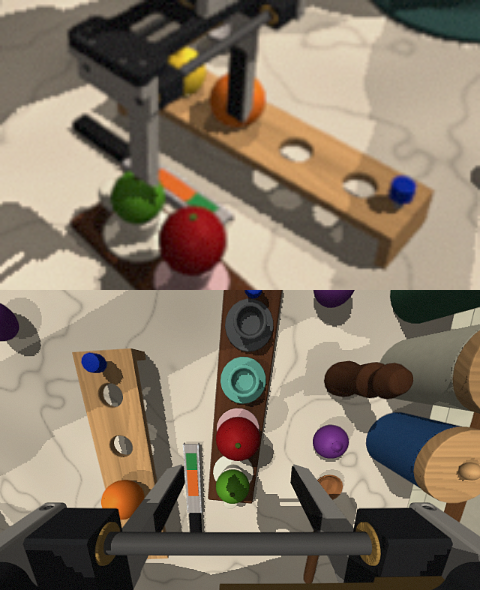

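The mandarin is in its hole. The blood orange is directly under the gripper, at wrist pixel (317,199) in the full frame.

Emit:
apply_moves([
  [0.1,0.1,5,0,0,0,1],
  [0.1,0.1,9.5,0,0,0,1],
  [0.1,0.1,12.3,0,0,0,1],
  [0.1,0.1,12.5,0,0,0,1],
  [0.1,0.1,12.5,0,0,0,1],
  [0.1,0.1,12.5,0,0,0,0.3],
  [0.1,0.1,12.5,0,0,0,0.3],
  [0.1,0.1,12.5,0,0,0,0.3],
  [0.1,0.1,12.5,0,0,0,0.3],
  [0.1,0.1,12.5,0,0,0,0.3],
  [0.1,0.1,12.5,0,0,0,0.3],
], squeeze=13)

```text
t: 13.15
eef_pos: [0.6306, 0.0794, 0.0553]
eef_rot: [-2.223, -2.219, -0.0]
wrist_force: [-4.3, -0.3, 7.2]
gripper_width: 0.634
```

Emit:
apply_moves([
  [0,0,-4,0,0,0,0.3],
  [0,0,-8,0,0,0,0.3],
  [0,0,-11,0,0,0,0.3],
  [-0.4,-3,-11,0,0,0,0.3],
  [-0.8,-6,-11,0,0,0,0.3],
  [-1.2,-9,-11,0,0,0,0.3],
  [-1.6,-12,-11,0,0,0,0.3],
  [-1.9,-15,-11,0,0,0,0.3],
  [-1.9,-17.5,-11,0,0,0,0.3],
  [-1.9,-17.5,-11,0,0,0,0.3],
  [-1.9,-17.5,-11,0,0,0,0.3],
  [-1.9,-17.5,-11,0,0,0,0.3],
])

```text
t: 14.35
eef_pos: [0.4564, 0.0608, 0.1655]
eef_rot: [2.223, 2.219, 0.001]
wrist_force: [-0.1, 0.4, -1.5]
gripper_width: 0.63
```

Emit:
apply_moves([
  [0,-0.1,4,0,0,0,0.3],
  [0,-0.1,8,0,0,0,0.3],
  [0,-0.1,10.4,0,0,0,0.3],
  [0,-0.1,10.8,0,0,0,0.3],
  [0,-0.1,10.8,0,0,0,0.3],
  [0,-0.1,10.8,0,0,0,0.3],
  [0,-0.1,10.8,0,0,0,0.3],
])

```text
t: 15.05
eef_pos: [0.4562, 0.061, 0.0586]
eef_rot: [2.223, 2.219, 0.003]
wrist_force: [0.2, -0.2, -1.6]
gripper_width: 0.626
```

Emit:
apply_moves([
  [-0.1,-0.1,0.2,0,0,0,0.3],
  [-0.1,-0.1,0.2,0,0,0,0.3],
  [-0.1,-0.1,0.2,0,0,0,1],
  [-0.1,-0.1,0.2,0,0,0,1],
  [-0.1,-0.1,0.2,0,0,0,1],
  [-0.1,-0.1,0.2,0,0,0,1],
  [-0.1,-0.1,0.2,0,0,0,1],
  [-0.1,-0.1,-3,0,0,0,1],
  [-0.1,-0.1,-7,0,0,0,1],
  [-0.1,-0.1,-11.5,0,0,0,1],
  [-0.1,-0.1,-11.5,0,0,0,1],
])

```text
t: 16.15
eef_pos: [0.4573, 0.0602, 0.1783]
eef_rot: [2.221, 2.217, 0.014]
wrist_force: [0.2, 0.1, -1.3]
gripper_width: 1.0
```

Emit:
apply_moves([
  [-1.2,3.5,0,0.5,0,0,1],
  [-2.4,7,0,0.5,0,0,1],
  [-3.6,10.5,0,0.5,0,0,1],
  [-4.8,14,0,0.5,0,0,1],
  [-5.6,16.5,0,0.5,0,0,1],
  [-5.6,16.5,0,0.5,0,0,1],
  [-5.6,16.5,0,0.5,0,0,1],
  [-5.6,16.5,0,0.5,0,0,1],
])

```text
t: 16.95
eef_pos: [0.6214, 0.0043, 0.1794]
eef_rot: [-2.221, -2.217, -0.004]
wrist_force: [-0.8, 0.5, -0.9]
gripper_width: 0.997
```

```bash
python3 b.py a3 38 70 .063
```

```text
[0.6215 0.0044 0.1796] [-0.01 -0.23 -0.08]
[317. 198.] 24 1702.0 [0.6222 0.0043 0.063 ]
```

View pics/a3.png

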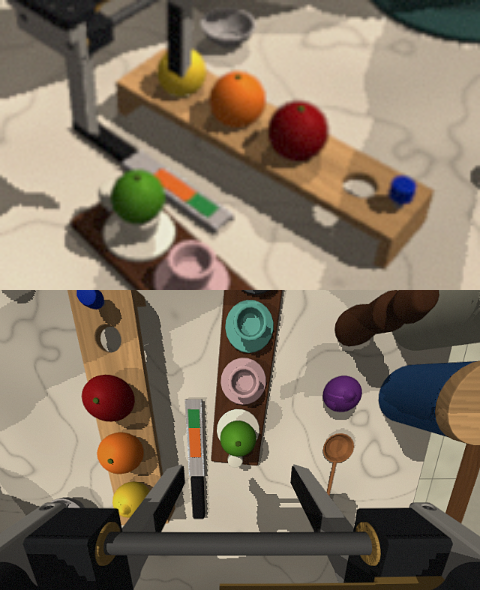

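Lemon, mandarin and blood orange are in their holes. The lime measures (0.6222, 0.0043), right under the tool.

Emit:
apply_moves([
  [0,0.1,5,0,0,0,1],
  [0,0.1,9.5,0,0,0,1],
  [0,0.1,12.9,0,0,0,1],
  [0,0.1,13.1,0,0,0,1],
  [0,0.1,13.1,0,0,0,1],
  [0,0.1,13.1,0,0,0,0.3],
  [0,0.1,13.1,0,0,0,0.3],
  [0,0.1,13.1,0,0,0,0.3],
  [0,0.1,13.1,0,0,0,0.3],
  [0,0.1,13.1,0,0,0,0.3],
  [0,0.1,13.1,0,0,0,0.3],
  [0,0.1,13.1,0,0,0,0.3],
], squeeze=11)

```text
t: 18.25
eef_pos: [0.6224, 0.005, 0.0488]
eef_rot: [-2.221, -2.218, -0.004]
wrist_force: [-3.4, -0.0, 4.5]
gripper_width: 0.525
```

Emit:
apply_moves([
  [0,0,-4,0,0,0,0.3],
  [0,0,-8,0,0,0,0.3],
  [0,0,-11,0,0,0,0.3],
  [2.2,-2.8,-11,0,0,0,0.3],
  [4.4,-5.7,-11,0,0,0,0.3],
  [6.6,-8.6,-11,0,0,0,0.3],
  [8.8,-11.5,-11,0,0,0,0.3],
  [11,-14.4,-11,0,0,0,0.3],
  [13,-17,-11,0,0,0,0.3],
  [13,-17,-11,0,0,0,0.3],
  [13,-17,-11,0,0,0,0.3],
  [13,-17,-11,0,0,0,0.3],
])

```text
t: 19.45
eef_pos: [0.4533, 0.1342, 0.1595]
eef_rot: [-2.222, -2.217, -0.005]
wrist_force: [0.4, -0.0, -1.2]
gripper_width: 0.525
```

Emit:
apply_moves([
  [0.1,-0.1,4,0,0,0,0.3],
  [0.1,-0.1,8,0,0,0,0.3],
  [0.1,-0.1,10.4,0,0,0,0.3],
  [0.1,-0.1,10.8,0,0,0,0.3],
  [0.1,-0.1,10.8,0,0,0,0.3],
  [0.1,-0.1,10.8,0,0,0,0.3],
  [0.1,-0.1,10.8,0,0,0,0.3],
])

```text
t: 20.15
eef_pos: [0.4532, 0.1358, 0.0527]
eef_rot: [-2.223, -2.217, -0.008]
wrist_force: [0.6, 0.5, -0.2]
gripper_width: 0.521
```

Emit:
apply_moves([
  [0,-0.1,0.2,0,0,0,0.3],
  [0,-0.1,0.2,0,0,0,0.3],
  [0,-0.1,0.2,0,0,0,1],
  [0,-0.1,0.2,0,0,0,1],
  [0,-0.1,0.2,0,0,0,1],
  [0,-0.1,0.2,0,0,0,1],
  [0,-0.1,0.2,0,0,0,1],
  [0,-0.1,-3,0,0,0,1],
  [0,-0.1,-7,0,0,0,1],
  [0,-0.1,-12,0,0,0,1],
  [0,-0.1,-16,0,0,0,1],
  [0,-0.1,-16,0,0,0,1],
])

```text
t: 21.35
eef_pos: [0.454, 0.1357, 0.2174]
eef_rot: [-2.224, -2.218, -0.019]
wrist_force: [0.4, 0.2, -1.0]
gripper_width: 0.999
```

Emit:
apply_moves([
  [5,0,0,0,0,0,1],
  [10,0,0,0,0,0,1],
  [15,0,0,0,0,0,1],
  [20,0,0,0,0,0,1],
  [25,0,0,0,0,0,1],
  [25,0,0,0,0,0,1],
  [25,0,0,0,0,0,1],
  [25,0,0,0,0,0,1],
  [25,0,0,0,0,0,1],
])

```text
t: 22.25
eef_pos: [0.455, 0.3844, 0.2197]
eef_rot: [-2.226, -2.216, -0.019]
wrist_force: [-1.1, -0.0, -0.1]
gripper_width: 1.002
```

```bash
python3 - <<'E'
from h import *
t=eyes.get_image("top"); s=eyes.get_image("scene")
cv2.imwrite("pics/end.png",np.vstack([cv2.resize(t["color"][130:270,170:400],(600,365)),cv2.resize(s["color"][160:350,250:430],(600,633))[:230]])[:,:,::-1])
for n,im in (("top",t),("scene",s)):
    h=cv2.cvtColor(im["color"],cv2.COLOR_RGB2HSV).astype(int)
    for f,lo,hi,z in [("lemon",22,34,.065),("mand",8,17,.068),("lime",38,70,.063)]:
        m=((h[...,0]>=lo)&(h[...,0]<=hi)&(h[...,1]>170)&(h[...,2]>40)).astype(np.uint8)
        k=np.zeros_like(m)
        if n=="top": k[220:270,215:385]=1
        else: k[165:250,280:425]=1
        m=cv2.morphologyEx(m*k,cv2.MORPH_OPEN,np.ones((5,5)))
        c=cv2.findContours(m,0,1)[0]
        if c:
            p,r=cv2.minEnclosingCircle(max(c,key=cv2.contourArea)); print(n,f,np.round(p),round(r),plane(im,[p],z)[0].round(4))
print(np.load("pos.npz")["H"].round(4).tolist(),arm.sense()["t"],arm.sense()["eef_pos"])
E
```

```text
top lemon [355. 242.] 13 [ 0.4619 -0.091   0.065 ]
top mand [319. 242.] 14 [ 0.4578 -0.0159  0.068 ]
top lime [245. 244.] 12 [0.4508 0.1341 0.063 ]
scene lemon [315. 180.] 10 [ 0.4647 -0.0897  0.065 ]
scene mand [338. 191.] 12 [ 0.4615 -0.0152  0.068 ]
scene lime [391. 220.] 10 [0.4517 0.1351 0.063 ]
[[0.4509, 0.1336], [0.4544, 0.0587], [0.458, -0.0162], [0.4615, -0.0912]] 22.35 [0.4549746  0.38477782 0.21990278]
```

View pics/end.png

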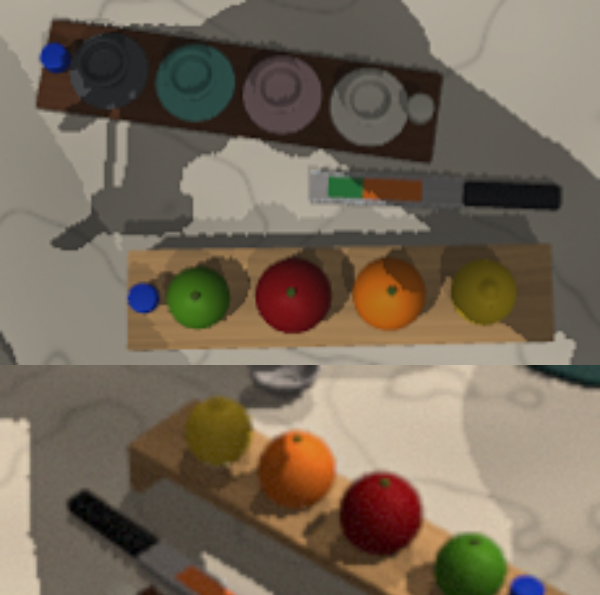

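All four fruits are seated: lime beside the knob, then blood orange, mandarin and lemon. The cups are empty and the gripper is clear.

```bash
python3 -c "
from bench import arm
print(arm.sign_off())"
```

```text
the job is handed in; nothing more can be done
None
```

All four fruits are in the pale rack in reverse order. Starting beside the rack's blue knob they are lime, blood orange, mandarin and lemon. I handed the job in at about 22.4 s of the 83 s allowed.

**Final position check:** lemon, mandarin and lime lie within 1 mm of the fitted hole centres in the top view. In the scene view they lie within about 4 mm, which is larger but plausible with the calibration error and partly shaded colour masks. I checked the blood orange only by eye in both final views, because my colour mask found nothing for it earlier.

**Forces and clearance:** the wrist force stayed under about 11 N in every reading I got. The gripper is open and about 25 cm clear of the rack.

**Disagreement along the way:** the wrist camera placed the holes 2–4 mm from the top-view fit, partly because the arm was still settling when I took that picture. I aimed between the two, which was within the 5 mm the fruits tolerate.

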